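# Lock the capsule box to its dock and hold the key turned

## Task

Slide the white capsule box flush up against the grey lock dock so that no gap is left between them, then take the blue-headed key from the wooden key block, push it fully home in the dock's lock, wiggling it past the sticky pins, and turn it a quarter turn clockwise to throw the bolt into the box. The lock springs back when let go, so finish while still holding the key, fully in and turned. Leave the moka pot, canister, bowl and stirring stick where they are.

Things in the scene. Friction and masses are not known exactly. Their poses are not given: they have to be found in the camera images.
- dock: Grey steel lock dock fixed to the counter, 100 (x) x 90 (y) x 60 mm tall; origin under its centre, z up. A brass lock cylinder (33 mm across, face 62 mm above the counter) sits in the middle of its top. A steel bolt (20 mm wide along x, 8 mm tall, mid-height 50 mm) comes 14 mm out of its +y face when the lock is turned.
- dock_face (a point): Centre of the dock's flat +y face (100 mm wide, 60 mm tall), 30 mm above the counter, axes as the dock's; y points out of the face, towards the capsule box.
- keyhole (a point): Middle of the lock cylinder's face, at the keyhole's mouth; z up, x along the slot; turns with the cylinder. Slot vertical, 13.8 (x) x 6 mm (y), 36 mm deep, with a 3 mm lead-in on its long sides; at rest along the dock's x. 11 and 19 mm down, two sticky sprung pins reach in from the short ends; the key's pointed tip shoves them aside at some 5 to 15 N of downward push, less when wiggled.
- plug (a joint): Turn of the lock cylinder, rad: 0 at rest, grows clockwise seen from above up to its stop at 1.57 (a quarter turn, bolt fully out). A spring (about 0.02 N m at rest, 0.065 N m at a quarter turn) drives it back to 0 when let go. The slot's play lets the key turn some 0.15 to 0.2 rad before the cylinder follows.
- caddy_center (a point): Centre of the loose white capsule box with a brown lid, 100 (x) x 110 (y) x 60 mm tall, about 0.55 kg; this point is 30 mm above the counter; axes along its sides, -y towards the dock. It starts 20 to 45 mm off the dock's +y face, a little turned. It can be pushed on its flat +y face, 55 mm from this point.
- caddy_face (a point): Centre of the capsule box's flat -y face (to be butted against the dock), 30 mm above the counter, axes as the box's. A notch in its top edge, 56 mm wide, 20 mm deep and open above, takes the bolt; so sideways the box may stay up to 15 mm off the dock's middle.
- keyblock: Wooden block fixed to the counter, 70 (x) x 50 (y) x 40 mm tall, origin under its centre; a vertical slot in the middle of its top, along x, holds the key upright.
- key_head (a point): Centre of the key's blue head, 34 (x) x 12 (y) x 30 mm tall; grip it across y. The key stands upright, blade down, same either way round: under the head a collar 22 x 11 mm, 8 mm tall, then a steel blade 12 (x) x 4 (y) mm, 28 mm long, its last 6 mm tapering to a point in x. Blade tip 51 mm, collar's underside 23 mm below this point. 35 g.
- key_shoulder (a point): Centre of the underside of the key's collar; axes as the key's. It rests on the cylinder's face when the key is fully home, and on the key block's top (40 mm above the counter) at the start.
- moka: Aluminium moka pot, 100 mm wide, 172 mm tall with a black handle, standing on a black cast iron reducer disc 130 mm across and 8 mm thick; origin under its middle. Leave alone.
- canister: Stainless canister, 100 mm across, 164 mm tall, origin under its centre. Leave alone.
- bowl: White ceramic bowl, 110 mm across, 45 mm tall, origin under its centre. Leave alone.
- stick: Wooden stirring stick, 140 x 13 x 6 mm, lying on a round green silicone trivet (150 mm across, 6 mm thick, fixed). Leave alone.
Things that resemble listed ones, but are neither listed nor needed, are in the scene too. Leave any purple look-alike of the part that bears caddy_center alone. Of the things shaped like the part that bears key_head, the blue one is meant.

How it is judged:
By the outcome, as a careful person would: the job done as asked, in the order asked, and still so for the second after the job is handed in, while the arm keeps its last pose, push and grip.
It also fails if it takes over 66 s, if anything falls off the work surface, if the arm or the gripper's body presses on something with over 40 N, if the wrist force passes 120 N, or if a joint passes its speed limit or range.

## Robot

A 6-joint arm with a two-finger parallel gripper is mounted at the origin on the work surface. World frame = base frame: x ahead of the robot, y to its left, z up, the work surface at z = 0. Lengths are in m, angles in rad, forces in N, time in s.
With the tool pointing down it reaches from about 0.225 to 0.875 m from the base axis. Payload 3.4 kg.
Tool frame: the origin (TCP) lies on the centre line of the jaws, within the pads' length; the fingertips stand 17 mm ahead of it and the grasp point (between the pads) lies 2 mm behind it (nose_length is the distance from the TCP to the fingertips, in m); z points along the fingers, y is the line along which they close (so a half turn about z gives the same grasp; the last joint's range is limited). The gripper opens to 85 mm and grips with 20 to 120 N. Pads are 22 mm wide; open, the fingers measure 114 mm over their backs; the gripper's body (76 mm by 85 mm) begins 54 mm behind the grasp point. The pads swing forward as they close: fully open they stand 13 mm farther back than shut.
Start: joints at [-1.246, 0.276, 1.505, -0, 1.361, -0.121], TCP at [0.248, -0.519, 0.248] pointing down, gripper open.
Joint ranges: [-2.89, 2.89], [-0.75, 2.08], [0.22, 2.7], [-1.18, 4.32], [0.11, 2.71], [-2.7, 2.7]. Speed limits (rad/s): [2.57, 2.57, 3.14, 3.14, 3.14, 3.14].

## Interface

Orientations are given as a unit quaternion [w, x, y, z].
In Python, from rig import get_state, get_image, sign_off, find_in, place_of, nose_length gives the robot as it stands.
- The arm moves only by the tool apply_moves, never from a script. Its argument "deltas" is one flat list of numbers, 5 for each row, row after row: the finger opening in mm, from 0 to 85.4, then the shift along the tool's x, y, z in mm, then the turn about the tool's z in degrees. A call has 1 to 12 rows; each row is the pose to reach, as a shift and turn from the pose commanded when the call began, along the tool's axes at that moment; what a row does not reach only later rows make up. A row lasts 1/12 s, in which the tool goes at most 41.7 mm and 7.16 degrees, less where a joint would pass 70% of its speed; a pose out of reach is approached as far as the arm can. A call with a gripper value outside its range is refused whole. The fingers move at their own pace and stop on an object; "squeeze" is the grip in N (left out, the last holds). Time passes only in rows, so rows that repeat a pose let the fingers close. It gives the time, the measured TCP pose, the force, the opening and the grip force at its end, in the units of the state.
- get_state(): the state, without advancing time (a new reading comes with each control period).
- get_image(name): name is "scene" or "top" or "wrist"; returns a dict with "frame" (420x560x3 uint8, red, green, blue), "K" (3x3 intrinsics, pixels), "position" and "orientation" of the camera in the world. Camera axes: x right, y down, z forward; pixel columns grow to the right and rows downward; lengths in m; the calibration is good to about 2 mm. A picture is of the moment at which its call begins. There is no depth.
- sign_off(): hands the job in; it is judged then, once.
Trained networks look in a picture, given as the dict that the camera call returned (one of the last four; its "shot" number tells which), for a name from the list of things; names that differ only in an ending like _2 or _b are one class to them, and where a whole thing is asked for, a point or a joint stands for the part that bears it (a point fixed in the world has none). Each returns a list of dicts, best first, with "score" (0 to 1); they miss things now and then, are a little off and sometimes report something else, mostly with a low value. They report only what shows in the picture. A call takes as long as a camera call. They do not tell look-alikes from the thing itself.
- find_in(query, picture): "point" ([column, row] in pixels, amid what is visible of it).
- place_of(query, picture): "point" ([column, row] in pixels: a listed point, or the origin of a listed thing).
The state is a dict: "clock": time; "qpos": joint angles; "qd": joint speeds; "effort": joint torques, N m; "position": TCP position; "ee_rot": TCP orientation; "contact_force": force on the tool from outside, world axes, zero at the start; "moment": the same for the moment, N m; "width": finger opening in m; "gripper_force": force on a finger pad.
Only numpy, scipy, OpenCV 4.12 (cv2) and the standard library are available. Lean on these libraries where they do the work, as an engineer would, in place of code of your own. Each camera call takes 0.05 s, during which the arm holds its last target. There are 200 camera calls.

## Working session

There is one attempt and no reset: what is moved stays moved. The work goes in short steps, Python scripts to look and compute and a tool call to move; the robot and the scene stay as the last step left them, time stands still between calls to the robot, and variables do not carry over. Pictures are saved under pics/ and viewed, at most 11 in all, crops included, and the job is handed in when it is done.

Besides the shell and the picture viewer there is one more tool, called after "Call:" in YAML: its name, and indented under it one key for each argument. apply_moves: Moves the arm, as the interface text tells. Its arguments: {"type":"object","properties":{"deltas":{"type":"array"},"squeeze":{"type":"number"}},"required":["deltas"]}

```bash
mkdir -p pics; cat > h.py <<'E'
import numpy as np, cv2
from scipy.spatial.transform import Rotation as R
from rig import get_state, get_image, sign_off, find_in, place_of, nose_length
def rot(q): return R.from_quat([q[1],q[2],q[3],q[0]]).as_matrix()
def ray(p,im):
    d=np.linalg.inv(im["K"])@np.array([p[0],p[1],1.]); return np.array(im["position"]), rot(im["orientation"])@d
def at_z(p,im,z):
    o,d=ray(p,im); return o+d*(z-o[2])/d[2]
def proj(P,im):
    c=rot(im["orientation"]).T@(np.array(P)-im["position"]); u=im["K"]@c; return u[:2]/u[2]
def save(im,n,crop=None,s=1):
    f=im["frame"][:,:,::-1]
    if crop: f=f[crop[1]:crop[3],crop[0]:crop[2]]
    cv2.imwrite("pics/"+n,cv2.resize(f,None,fx=s,fy=s,interpolation=cv2.INTER_CUBIC))
E
python3 - <<'E'
from h import *
np.set_printoptions(precision=3,suppress=True)
s=get_state();print({k:np.round(v,3) for k,v in s.items()},nose_length)
a=get_image("top");b=get_image("scene")
cv2.imwrite("pics/a.png",np.vstack([cv2.resize(x["frame"][:,:,::-1],(400,300)) for x in (a,b)]))
save(a,"top.png",s=1.42);save(b,"scene.png",s=1.42)
for n,im in(("top",a),("scene",b)):
  print(n,im["position"],im["orientation"],im["K"][0])
  for q,z in [("dock",0),("dock_face",.03),("keyhole",.062),("caddy_center",.03),("caddy_face",.03),("keyblock",0),("key_head",.063),("moka",0),("canister",0),("bowl",0),("stick",.01)]:
    for r in place_of(q,im)[:3]: print(q,round(r["score"],2),np.round(r["point"],1),at_z(r["point"],im,z)[:2])
E
```

```text
{'clock': np.float64(0.0), 'qpos': array([-1.246,  0.277,  1.506, -0.   ,  1.361, -0.121]), 'qd': array([ 0.001, -0.001, -0.   ,  0.001,  0.001,  0.   ]), 'effort': array([ -0.002, -41.678, -24.58 ,  -0.   ,   0.011,  -0.   ]), 'position': array([ 0.248, -0.518,  0.247]), 'ee_rot': array([-0.001,  0.975,  0.221, -0.   ]), 'contact_force': array([0.147, 0.361, 0.043]), 'moment': array([0.   , 0.059, 0.025]), 'gripper_force': np.float64(0.0), 'width': np.float64(0.085)} 0.017
top [0.484 0.047 1.492] [ 0.026 -0.701  0.712 -0.021] [446.627   0.    280.64 ]
dock 0.96 [320.1 226.4] [ 0.538 -0.074]
dock_face 0.62 [302.1 223.2] [ 0.548 -0.013]
keyhole 0.41 [278.1 218.8] [0.562 0.065]
keyhole 0.39 [319.1 223.7] [ 0.544 -0.066]
keyhole 0.15 [320.8 157.3] [ 0.759 -0.076]
caddy_center 0.91 [230.8 265.9] [0.413 0.222]
caddy_center 0.76 [295.9 275.2] [0.38  0.011]
caddy_center 0.66 [276.5 221.8] [0.554 0.071]
caddy_face 0.97 [306.6 286.9] [ 0.341 -0.023]
caddy_face 0.74 [243.7 280.8] [0.364 0.181]
caddy_face 0.62 [290.1 224. ] [0.546 0.026]
keyblock 0.67 [375.9 232.4] [ 0.515 -0.259]
keyblock 0.28
[... 555 characters left out ...]
[ 0.532 -0.062]
caddy_center 0.85 [283.7 207.2] [0.563 0.084]
caddy_center 0.71 [279.7 156.7] [0.402 0.223]
caddy_center 0.62 [217.  186.6] [0.381 0.01 ]
caddy_face 0.97 [261.3 156.5] [0.364 0.185]
caddy_face 0.86 [261.8 214.9] [0.545 0.024]
caddy_face 0.56 [198.  186.3] [ 0.344 -0.026]
keyblock 0.57 [156.8 273.7] [ 0.498 -0.263]
key_head 0.74 [113.8 298.3] [ 0.543 -0.382]
key_head 0.43 [293.  300.9] [ 0.801 -0.12 ]
key_head 0.42 [154.9 259.5] [ 0.512 -0.264]
moka 0.66 [322.3 127.1] [0.355 0.458]
moka 0.52 [383.  158.3] [0.592 0.467]
moka 0.18 [158.8 274.1] [ 0.503 -0.26 ]
canister 0.86 [382.8 157. ] [0.588 0.472]
bowl 0.89 [293.6 303.7] [ 0.776 -0.092]
stick 0.58 [339.2 256.2] [0.76  0.077]
```

View pics/top.png

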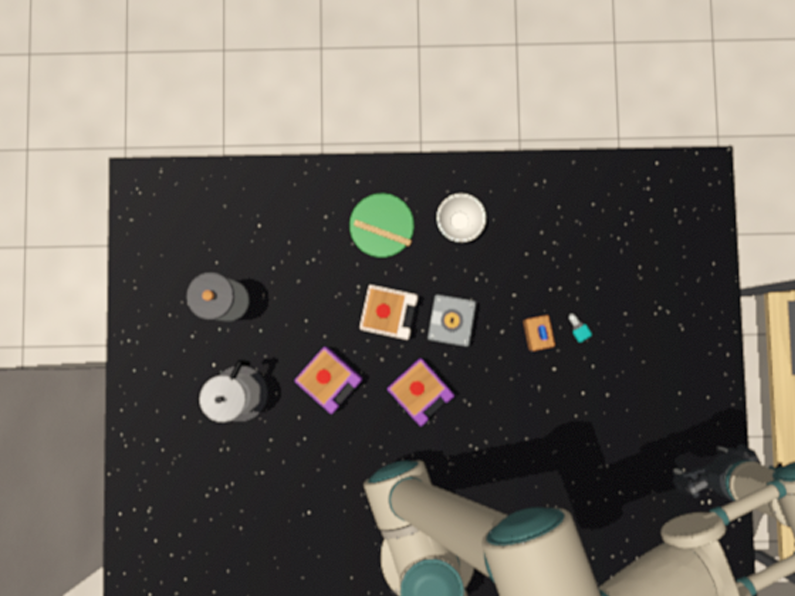

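View pics/scene.png

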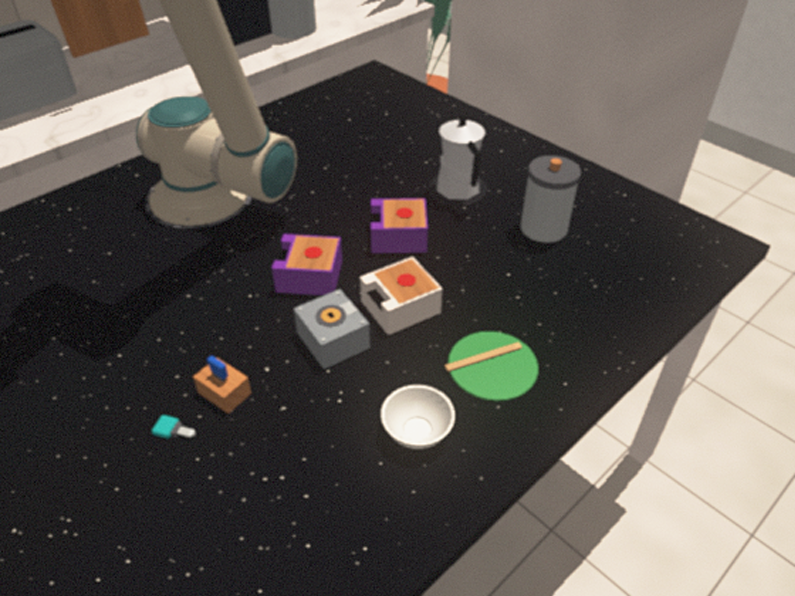

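The top view shows the white box at about (276,222) in original pixels (top.png is scaled 1.42×). The grey dock is at (320,226), and the blue key stands in its block at (383,232). The look-alikes are purple boxes at (231,266) and (296,275), and a teal key lying flat at (406,234). In the scene view these are white (284,207), purple (280,157) and (217,187), blue key (154,260) and teal key (118,300). I choose the white box and the blue upright key, and will check both with a wrist camera close-up.

```bash
cat >> h.py <<'E'
def yaw_of(Rm): return np.degrees(np.arctan2(Rm[1,0],Rm[0,0]))
def delta(t,yaw=None,s=None):
    """tool-frame shift (mm) and turn (deg, about tool z) from measured pose to world t, tool-x yaw deg"""
    s=s or get_state(); Rm=rot(s["ee_rot"]); d=Rm.T@(np.array(t)-s["position"])*1e3
    y=yaw_of(Rm); 
    dy=0 if yaw is None else -((yaw-y+90)%180-90)   # tool z is down; half-turn symmetric
    return np.round(d,1),round(dy,1),round(y,1)
E
python3 - <<'E'
from h import *
s=get_state();im=get_image("wrist")
Rm=rot(s["ee_rot"]);print(Rm.T@(im["position"]-s["position"]));print((Rm.T@rot(im["orientation"])).round(2),im["K"])
print(delta((.5,-.03,.33),0)); print(delta((.46,-.26,.27),0))
E
```

```text
[ 0.06729988  0.00021214 -0.12490285]
[[ 0.   -0.96 -0.27]
 [ 1.    0.    0.  ]
 [ 0.   -0.27  0.96]] [[301.77306434   0.         282.23310636]
 [  0.         301.77306434 210.87876516]
 [  0.           0.           1.        ]]
(array([ 438.2, -332.4,  -81.7]), np.float64(25.5), np.float64(25.5))
(array([ 302.9, -142.1,  -21.7]), np.float64(25.5), np.float64(25.5))
```

Call:
apply_moves:
  deltas: [85,38,-18,-3,3,85,76,-36,-6,6,85,114,-54,-8,9,85,152,-71,-11,12,85,190,-89,-14,15,85,228,-107,-17,18,85,266,-125,-20,21,85,303,-142,-22,25.5,85,303,-142,-22,25.5,85,303,-142,-22,25.5]

```text
clock: 2.08
position: [0.4614, -0.2582, 0.2705]
ee_rot: [0.0, 1.0, 0.003, 0.0]
contact_force: [-0.8, 0.1, -1.0]
width: 0.0849
gripper_force: 0.0
```

```bash
python3 - <<'E'
from h import *
np.set_printoptions(precision=4,suppress=True)
im=get_image("wrist");save(im,"w1.png",s=1.42)
for q,z in [("keyblock",0),("key_head",.063),("key_shoulder",.04)]:
    for r in place_of(q,im)[:3]: print(q,round(r["score"],2),np.round(r["point"],1),at_z(r["point"],im,z)[:2])
print(delta((.5,-.0,.36),0))
E
```

```text
keyblock 0.74 [293.3 147. ] [ 0.5036 -0.2727]
key_head 0.69 [289.  148.1] [ 0.5064 -0.2658]
key_head 0.56 [372.2 146. ] [ 0.5092 -0.3556]
key_shoulder 0.88 [289.3 149.2] [ 0.5036 -0.2667]
key_shoulder 0.65 [361.8 134.2] [ 0.521  -0.3493]
key_shoulder 0.2 [288.7 147.1] [ 0.506 -0.266]
(array([  40.5, -261.2,  -90. ]), np.float64(-0.0), np.float64(-0.0))
```

View pics/w1.png

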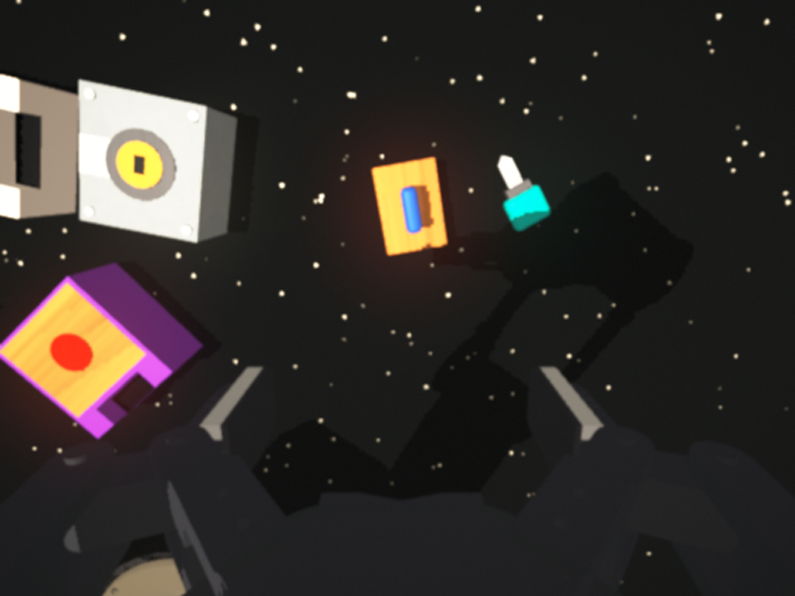

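The wrist view shows the blue key upright in the wooden block at about (290,148) original pixels. The teal key lies flat at (370,145), the dock lock is at (98,115), and one purple box is at (50,248). That confirms the key choice. Next I go over the dock and white box.

Call:
apply_moves:
  deltas: [85,12,-36,-12,0,85,24,-72,-24,0,85,36,-108,-36,0,85,48,-144,-48,0,85,60,-180,-60,0,85,72,-216,-72,0,85,84,-252,-84,0,85,88,-262,-88,0,85,88,-262,-88,0,85,88,-262,-88,0]

```text
clock: 3.12
position: [0.5477, 0.0007, 0.358]
ee_rot: [0.001, 1.0, 0.0, -0.0]
contact_force: [0.2, -0.1, 0.4]
width: 0.0852
gripper_force: 0.0
```

```bash
python3 - <<'E'
from h import *
np.set_printoptions(precision=4,suppress=True)
im=get_image("wrist");save(im,"w2.png",s=1.42)
for q,z in [("dock",0),("dock_face",.03),("keyhole",.062),("caddy_center",.03),("caddy_face",.03)]:
    for r in place_of(q,im)[:3]: print(q,round(r["score"],2),np.round(r["point"],1),at_z(r["point"],im,z)[:2])
hsv=cv2.cvtColor(im["frame"],cv2.COLOR_RGB2HSV)
g=im["frame"].copy()
# world-rectified patch at z=0.06 (top of dock and box): 1 mm/px, rows=x decreasing, cols=y decreasing
xs=np.arange(.66,.42,-.0005);ys=np.arange(.18,-.16,-.0005)
X,Y=np.meshgrid(xs,ys,indexing='ij')
P=np.stack([X,Y,np.full_like(X,.06)],-1)-im["position"]
C=P@rot(im["orientation"]);u=C@im["K"].T
m=(u[...,:2]/u[...,2:]).astype(np.float32)
rect=cv2.remap(im["frame"],m[...,0],m[...,1],cv2.INTER_CUBIC)
cv2.imwrite("pics/rect.png",rect[:,:,::-1])
print(rect.shape)
print(get_state()["position"])
E
```

```text
dock 0.94 [320.4 174.3] [ 0.5409 -0.0616]
dock_face 0.77 [294.9 169.8] [ 0.5523 -0.0193]
keyhole 0.59 [327.6 186.4] [ 0.5332 -0.0645]
caddy_center 0.92 [229.3 164.9] [0.5596 0.0788]
caddy_center 0.71 [277.1 272.3] [0.3828 0.0082]
caddy_center 0.59 [147.6 255.7] [0.4125 0.2186]
caddy_face 0.94 [294.3 297.8] [ 0.3351 -0.0208]
caddy_face 0.63 [265.1 172.8] [0.5477 0.0255]
(481, 680, 3)
[0.5475 0.0006 0.3579]
```

View pics/rect.png

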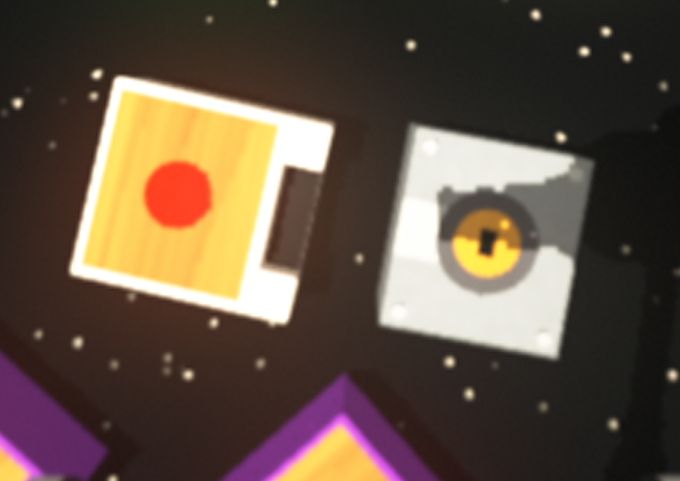

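The rectified patch at z = 60 mm (0.5 mm per pixel) shows the white box centred at (202,199), with its yaw about -13.2°. The dock lock is at (487,242), with yaw about -10.6°. That puts the gap near 44 mm and the sideways offset near -5 mm. I'll push with both fingers on the box's +y face.

Call:
apply_moves:
  deltas: [60,3,-14,10,-7,60,6,-28,25,-14,60,9,-42,45,-21,60,12,-56,65,-28,60,15,-70,85,-35,60,18,-84,105,-42,60,21,-98,125,-49,60,24,-112,150,-56,60,27,-126,175,-63,60,30,-140,200,-70,60,32,-154,220,-77,60,32,-167,238,-79.4]

```text
clock: 4.42
position: [0.5797, 0.1689, 0.1185]
ee_rot: [-0.0, 0.768, 0.64, -0.001]
contact_force: [1.2, -0.7, -0.2]
width: 0.06
gripper_force: 0.0
```

```bash
python3 - <<'E'
from h import *
s=get_state();print(s["position"],s["width"],s["clock"],s["contact_force"],delta((.580,.168,.035),79.4))
im=get_image("wrist");save(im,"w3.png",s=1)
E
```

```text
[0.57967397 0.16887032 0.1184868 ] 0.0600091578795961 4.4167 [ 1.20250897 -0.68321033 -0.19482502] (array([-0.7,  0.6, 83.5]), np.float64(0.3), np.float64(79.7))
```

View pics/w3.png

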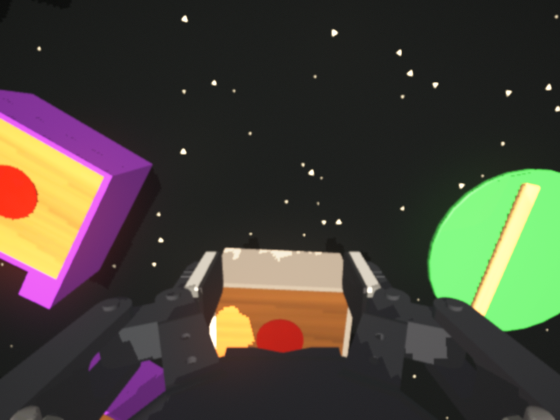

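The wrist view shows the box's white +y face centred between the fingers (rows 250–290). The purple box is at left and the stick on its trivet at right, both clear. Now I descend and push.

Call:
apply_moves:
  deltas: [60,0,0,30,0,60,0,0,60,0,60,0,0,80,0,60,-1,0,84,0,60,-8,0,84,0,60,-16,0,84,0,60,-22,0,84,0,60,-28,0,84,0,60,-33,0,84,0,60,-38,0,84,0,60,-43,0,84,0,60,-48,0,84,0]

```text
clock: 5.47
position: [0.5719, 0.1218, 0.0372]
ee_rot: [0.001, 0.769, 0.639, 0.001]
contact_force: [1.0, 4.0, 2.9]
width: 0.0603
gripper_force: 2.1
```

Call:
apply_moves:
  deltas: [60,-3,0,0,0,60,-6,0,0,0,60,-9,0,0,0,60,-12,0,0,0]

```text
clock: 5.8
position: [0.5688, 0.1099, 0.0363]
ee_rot: [-0.0, 0.769, 0.639, 0.0]
contact_force: [1.3, 4.8, 2.6]
width: 0.06
gripper_force: 2.1
```

```bash
python3 - <<'E'
from h import *
np.set_printoptions(precision=4,suppress=True)
s=get_state();c=np.array([.5388,-.0637]);a=np.radians(-10.6);M=np.array([[np.cos(a),np.sin(a)],[-np.sin(a),np.cos(a)]])
print(s["position"],M@(s["position"][:2]-c),s["contact_force"],M@s["contact_force"][:2])
im=get_image("wrist");save(im,"w4.png",s=1)
for q,z in [("caddy_center",.03),("caddy_face",.03)]:
    for r in place_of(q,im)[:1]: p=at_z(r["point"],im,z)[:2];print(q,r["score"],p,M@(p-c))
for n in("top","scene"):
  t=get_image(n)
  for q,z in [("dock",0),("dock_face",.03),("caddy_center",.03),("caddy_face",.03)]:
    for r in place_of(q,t)[:3]: p=at_z(r["point"],t,z)[:2];print(n,q,round(r["score"],2),p,M@(p-c))
E
```

```text
[0.5688 0.1099 0.0363] [-0.0025  0.1762] [1.3434 4.7663 2.6077] [0.4437 4.932 ]
top dock 0.6 [ 0.5398 -0.0673] [ 0.0016 -0.0034]
top dock 0.46 [ 0.7749 -0.0822] [0.2355 0.0252]
top dock_face 0.64 [ 0.5476 -0.0161] [-0.0001  0.0484]
top caddy_center 0.82 [0.5495 0.0363] [-0.0079  0.1002]
top caddy_center 0.75 [0.3872 0.0205] [-0.1645  0.0549]
top caddy_center 0.71 [0.4084 0.2159] [-0.1796  0.2508]
top caddy_face 0.96 [ 0.5504 -0.0096] [0.0014 0.0553]
top caddy_face 0.62 [ 0.3343 -0.0229] [-0.2085  0.0024]
top caddy_face 0.56 [0.3668 0.1815] [-0.2142  0.2093]
scene dock 0.62 [ 0.5392 -0.059 ] [-0.0005  0.0047]
scene dock 0.48 [0.5171 0.0174] [-0.0363  0.0757]
scene dock_face 0.72 [ 0.5386 -0.0231] [-0.0077  0.0399]
scene caddy_center 0.82 [0.4147 0.2133] [-0.1729  0.2495]
scene caddy_center 0.75 [0.3811 0.0079] [-0.1682  0.0414]
scene caddy_center 0.58 [0.5617 0.0382] [0.0037 0.1043]
scene caddy_face 0.84 [0.3738 0.1888] [-0.2086  0.2179]
scene caddy_face 0.83 [ 0.5496 -0.0059] [-0.0001  0.0587]
scene caddy_face 0.65 [ 0.336  -0.0142] [-0.2084  0.0114]
```

Call:
apply_moves:
  deltas: [60,-2,0,0,0,60,-4,0,0,0,60,-6,0,0,0]

```text
clock: 6.7
position: [0.5677, 0.1043, 0.0362]
ee_rot: [-0.0, 0.769, 0.639, 0.0]
contact_force: [0.9, 2.2, -1.3]
width: 0.06
gripper_force: 1.1
```

Call:
apply_moves:
  deltas: [60,-1,0,0,0,60,-2,0,0,0,60,-3,0,0,0]

```text
clock: 6.95
position: [0.5671, 0.1011, 0.0362]
ee_rot: [-0.0, 0.769, 0.639, -0.0]
contact_force: [0.8, 2.6, -2.1]
width: 0.0603
gripper_force: 1.6
```

Call:
apply_moves:
  deltas: [60,-1,0,0,0,60,-2,0,0,0,60,-3,0,0,0]

```text
clock: 7.2
position: [0.5676, 0.1008, 0.0365]
ee_rot: [-0.001, 0.77, 0.638, 0.003]
contact_force: [2.5, 13.7, -2.7]
width: 0.0602
gripper_force: 6.7
```

Call:
apply_moves:
  deltas: [60,-1,0,0,0,60,-2,0,0,0]

```text
clock: 7.37
position: [0.5677, 0.1007, 0.0366]
ee_rot: [-0.002, 0.771, 0.637, 0.004]
contact_force: [3.6, 20.4, -3.1]
width: 0.0597
gripper_force: 10.0
```

Contact came at 20 N, so the box is seated. I back off, rise and turn towards the half-turned grip orientation. With that one, the last joint has room for the later clockwise turn.

Call:
apply_moves:
  deltas: [60,12,0,0,0,60,25,0,0,0,60,30,0,-20,0,60,30,0,-55,0,60,20,0,-90,-7,60,0,-5,-125,-14,60,-20,-15,-160,-21,60,-40,-25,-190,-28,60,-60,-35,-220,-35,60,-80,-45,-250,-42,60,-100,-55,-275,-49,60,-120,-60,-295,-56]

```text
clock: 8.37
position: [0.484, -0.0115, 0.3341]
ee_rot: [0.001, 0.376, 0.927, -0.001]
contact_force: [0.4, -0.6, -0.1]
width: 0.0599
gripper_force: 0.0
```

```bash
python3 - <<'E'
from h import *
s=get_state();print(s["position"],s["qpos"],delta((.49,-.03,.33),189))
E
```

```text
[ 0.48397119 -0.01150333  0.33406557] [-0.1664271   0.09697978  1.52526844 -0.00164201  1.51709737 -0.96591792] (array([-17.2,  -9.1,   4.1]), np.float64(-53.2), np.float64(135.8))
```

Call:
apply_moves:
  deltas: [60,-3,-2,0,-7,60,-6,-4,0,-14,60,-9,-6,0,-21,60,-13,-8,0,-28,60,-17,-9,0,-33.6,60,-17,-9,0,-33.6,60,-17,-9,0,-33.6]

```text
clock: 8.95
position: [0.4908, -0.0292, 0.3313]
ee_rot: [-0.0, 0.097, 0.995, -0.0]
contact_force: [0.4, 0.7, 0.1]
width: 0.0597
gripper_force: 0.0
```

```bash
cat >> h.py <<'E'
def rectify(im,z,x0,x1,y0,y1,s=.0005):
    """world patch at height z: rows go from x1 down to x0, cols from y1 down to y0"""
    X,Y=np.meshgrid(np.arange(x1,x0,-s),np.arange(y1,y0,-s),indexing='ij')
    P=np.stack([X,Y,np.full_like(X,z)],-1)-im["position"]
    u=(P@rot(im["orientation"]))@im["K"].T; m=(u[...,:2]/u[...,2:]).astype(np.float32)
    return cv2.remap(im["frame"],m[...,0],m[...,1],cv2.INTER_CUBIC)
E
python3 - <<'E'
from h import *
s=get_state();print(s["position"],s["qpos"])
im=get_image("wrist")
for q,z in [("keyhole",.062)]:
    for r in place_of(q,im)[:3]: print(q,round(r["score"],2),r["point"],at_z(r["point"],im,z))
r=rectify(im,.06,.44,.64,-.14,.14);cv2.imwrite("pics/rect2.png",cv2.resize(r[:,:,::-1],None,fx=1.4,fy=1.4))
# lock cylinder: yellow blob
hsv=cv2.cvtColor(r,cv2.COLOR_RGB2HSV);print(r.shape)
E
```

```text
[ 0.49083962 -0.02917034  0.33127273] [-2.00352775e-01  1.11268107e-01  1.51542951e+00 -8.71417552e-04
  1.51536169e+00 -1.57706790e+00]
keyhole 0.93 [269.5, 219.7] [ 0.54050083 -0.05747362  0.062     ]
keyhole 0.7 [266.7, 206.2] [ 0.52106335 -0.05728985  0.062     ]
(400, 560, 3)
```

View pics/rect2.png

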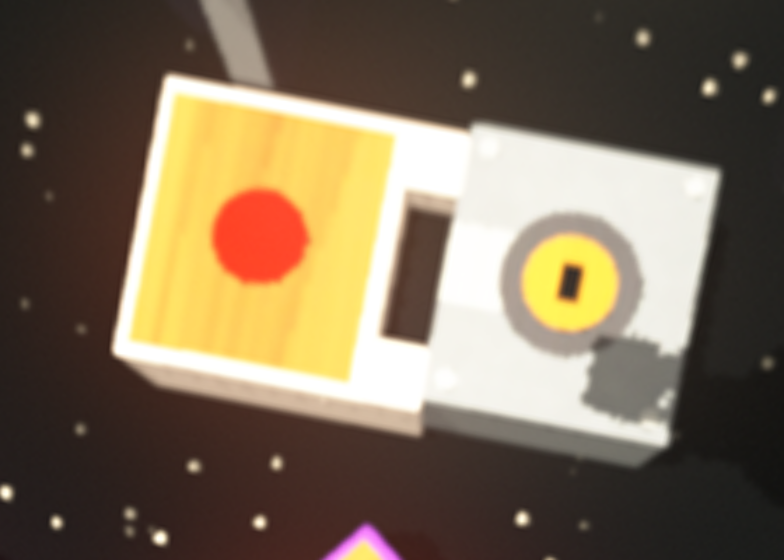

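The rectified view shows the box flush against the dock with parallel edges and no gap along rows 125–405. It is about 3 mm off sideways. The keyhole is at (570,283), which is world (0.539, -0.0636), and the dock yaw is -10.4°. Next I look at the key from closer.

Call:
apply_moves:
  deltas: [60,-3,-35,10,-4,60,-6,-70,20,-8,60,-9,-105,35,-12,60,-13,-140,50,-16,60,-17,-175,65,-19,60,-20,-210,78,-19.6,60,-22,-231,81,-19.6,60,-22,-231,81,-19.6,60,-22,-231,81,-19.6]

```text
clock: 9.8
position: [0.4684, -0.2605, 0.2498]
ee_rot: [-0.0, -0.074, 0.997, 0.001]
contact_force: [0.1, 0.3, -0.3]
width: 0.0602
gripper_force: 0.0
```

```bash
python3 - <<'E'
from h import *
np.set_printoptions(precision=4,suppress=True)
s=get_state();print(s["position"],s["qpos"],yaw_of(rot(s["ee_rot"])))
im=get_image("wrist")
for q,z in [("key_head",.063),("key_shoulder",.04),("keyblock",0)]:
    for r in place_of(q,im)[:1]: print(q,round(r["score"],2),r["point"],at_z(r["point"],im,z))
def blob(z,lo,hi,sc):
    r=rectify(im,z,.44,.58,-.33,-.2,.00025);h=cv2.cvtColor(r,cv2.COLOR_RGB2HSV)
    m=cv2.inRange(h,lo,hi);n,l,st,c=cv2.connectedComponentsWithStats(m);k=1+np.argmax(st[1:,4])
    p=np.argwhere(l==k).astype(np.float32);(a,b),sz,an=cv2.minAreaRect(p)
    bx=cv2.boxPoints(((a,b),sz,an));print("c",.58-a*.00025,-.2-b*.00025,"size mm",np.array(sz)*.25,"ang",an)
    for q in bx: print("   ",.58-q[0]*.00025,-.2-q[1]*.00025)
    return r
r=blob(.078,(105,80,40),(130,255,255),1)   # blue head top
blob(.04,(8,80,80),(25,255,255),1)          # wood top
cv2.imwrite("pics/key.png",r[:,:,::-1])
E
```

```text
[ 0.4684 -0.2605  0.2498] [-0.6376  0.217   1.5828  0.0003  1.3432 -2.3561] -171.5407773137197
key_head 0.86 [270.4, 227.3] [ 0.5067 -0.268   0.063 ]
key_shoulder 0.94 [272.5, 223.5] [ 0.5096 -0.266   0.04  ]
keyblock 0.66 [276.4, 214.9] [ 0.5104 -0.262   0.    ]
c 0.5027601318359375 -0.2665608139038086 size mm [37.7296 11.3846] ang 9.462322235107422
    0.52230406 -0.26907435
    0.5204324 -0.2578446
    0.4832162 -0.2640473
    0.4850878 -0.27527705
c 0.5027941665649414 -0.2667297058105469 size mm [83.8945 54.3227] ang 10.093522071838379
    0.5488524 -0.28611922
    0.53933203 -0.23263724
    0.45673594 -0.2473402
    0.4662563 -0.3008222
```

View pics/key.png

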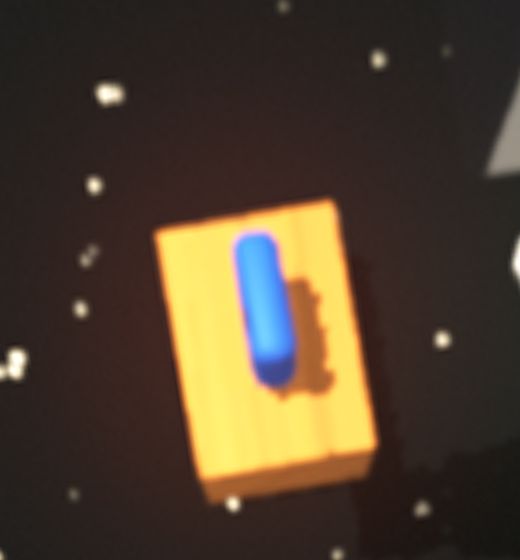

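The crop shows the blue head upright in the middle of the wooden block (head top from (257,233) to (275,355)). The key is at about (0.5066, -0.2663) with yaw about 9.6°, and the two opposite views agree.

```bash
python3 - <<'E'
from h import *
print(delta((.5066,-.2663,.062),189.6))
E
```

```text
(array([-35.8, -13.1, 189. ]), np.float64(-0.9), np.float64(-171.3))
```

Call:
apply_moves:
  deltas: [44,-10,-4,30,-0.5,44,-20,-8,60,-0.9,44,-30,-11,90,-0.9,44,-36,-13,110,-0.9,44,-36,-13,125,-0.9,44,-36,-13,130,-0.9,44,-36,-13,130,-0.9,44,-36,-13,130,-0.9]

```text
clock: 10.67
position: [0.5068, -0.267, 0.1212]
ee_rot: [0.0, -0.084, 0.996, -0.0]
contact_force: [0.3, -0.5, 0.1]
width: 0.0438
gripper_force: 0.0
```

```bash
python3 - <<'E'
from h import *
np.set_printoptions(precision=4,suppress=True)
s=get_state();print(delta((.5066,-.2663,.062),189.6),s["position"])
im=get_image("wrist");save(im,"w5.png")
for q,z in [("key_head",.063),("key_shoulder",.04)]:
    for r in place_of(q,im)[:1]: print(q,round(r["score"],2),r["point"],at_z(r["point"],im,z))
print([proj((.5066,-.2663,z),im) for z in (.04,.078)])
E
```

```text
(array([ 0.1,  0.8, 59.2]), np.float64(-0.0), np.float64(-170.4)) [ 0.5068 -0.267   0.1212]
key_head 0.85 [282.9, 240.3] [ 0.5086 -0.2668  0.063 ]
key_shoulder 0.7 [282.6, 228.1] [ 0.5083 -0.267   0.04  ]
[array([283.9364, 226.0992]), array([284.2518, 246.4757])]
```

View pics/w5.png

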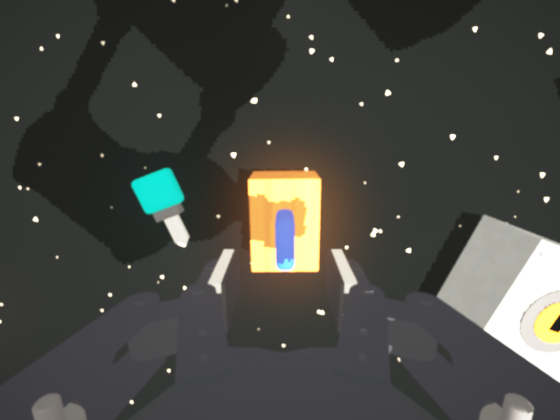

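The wrist view shows the blue key at column 285, between the fingers (221 and 344). The teal key is well clear at (160,195). I descend and grip.

Call:
apply_moves:
  deltas: [44,0,0.8,20,0,44,0,0.8,40,0,44,0,0.8,54,0,44,0,0.8,59,0,44,0,0.8,59,0,0,0,0.8,59,0,0,0,0.8,59,0,0,0,0.8,59,0,0,0,0.8,59,0,0,0,0.8,59,0,0,0,0.8,59,0,0,0,0.8,59,0]
  squeeze: 90

```text
clock: 11.82
position: [0.5069, -0.2668, 0.0627]
ee_rot: [0.001, -0.083, 0.997, -0.001]
contact_force: [-0.8, 2.0, 6.1]
width: 0.0108
gripper_force: 87.8
```

Call:
apply_moves:
  deltas: [0,0,0,0,0,0,0,0,0,0,0,0,0,0,0]

```text
clock: 12.07
position: [0.5069, -0.2668, 0.0627]
ee_rot: [0.001, -0.083, 0.997, -0.001]
contact_force: [-0.0, 1.6, 6.6]
width: 0.0108
gripper_force: 87.8
```

Call:
apply_moves:
  deltas: [0,0,0,-5,0,0,0,0,-10,0,0,0,0,-17,0,0,0,0,-25,0,0,0,0,-35,0,0,0,0,-50,0,0,0,0,-70,0,0,0,0,-90,0,0,0,0,-95,0,0,0,0,-95,0]

```text
clock: 12.9
position: [0.5072, -0.2675, 0.1586]
ee_rot: [0.002, -0.083, 0.997, -0.002]
contact_force: [1.1, 0.7, -1.3]
width: 0.0106
gripper_force: 87.5
```

```bash
python3 - <<'E'
from h import *
np.set_printoptions(precision=4,suppress=True)
s=get_state();print(s["contact_force"],s["width"],s["qpos"],delta((.539,-.0636,.16),169.6))
im=get_image("wrist");save(im,"w6.png")
E
```

```text
[ 1.0638  0.722  -1.3285] 0.010580598924972052 [-0.6065  0.3345  1.6524 -0.0002  1.1499 -2.3438] (array([-65.2, 195.7,  -1.8]), np.float64(19.9), np.float64(-170.5))
```

View pics/w6.png

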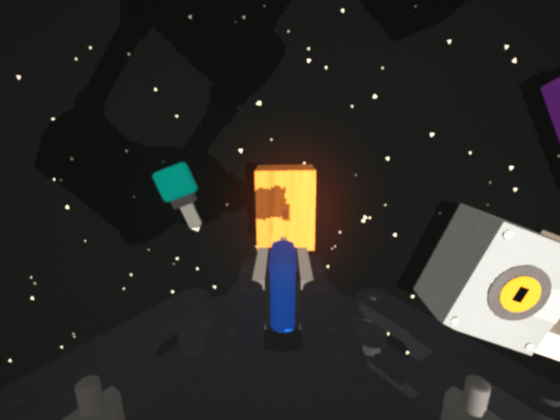

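The wrist view shows the blue key held at column 283, clear of the block. I carry it over the lock.

Call:
apply_moves:
  deltas: [0,-10,30,0,3,0,-20,60,0,6,0,-30,90,0,9,0,-40,120,0,12,0,-50,150,0,15,0,-58,175,0,18,0,-65,190,0,19.9,0,-65,195.7,0,19.9,0,-65,195.7,0,19.9,0,-65,195.7,0,19.9]

```text
clock: 13.78
position: [0.5371, -0.0633, 0.1555]
ee_rot: [-0.001, 0.09, 0.996, -0.0]
contact_force: [0.6, -0.4, -0.5]
width: 0.0108
gripper_force: 87.6
```

```bash
python3 - <<'E'
from h import *
np.set_printoptions(precision=4,suppress=True)
s=get_state();print(s["contact_force"],s["position"],delta((.539,-.0636,.125),169.6))
im=get_image("wrist");r=rectify(im,.06,.46,.62,-.14,.02,.0004)
r2=cv2.resize(im["frame"][100:400,130:430],(400,400))
cv2.imwrite("pics/w7.png",np.hstack([r,r2])[:,:,::-1]);print(r.shape)
t=get_image("top");q=rectify(t,.062,.46,.62,-.14,.02,.0004);cv2.imwrite("pics/t7.png",q[:,:,::-1])
E
```

```text
[ 0.5949 -0.3565 -0.5323] [ 0.5371 -0.0633  0.1555] (array([-2. ,  0.1, 30.5]), np.float64(0.1), np.float64(169.7))
(400, 400, 3)
```

View pics/w7.png

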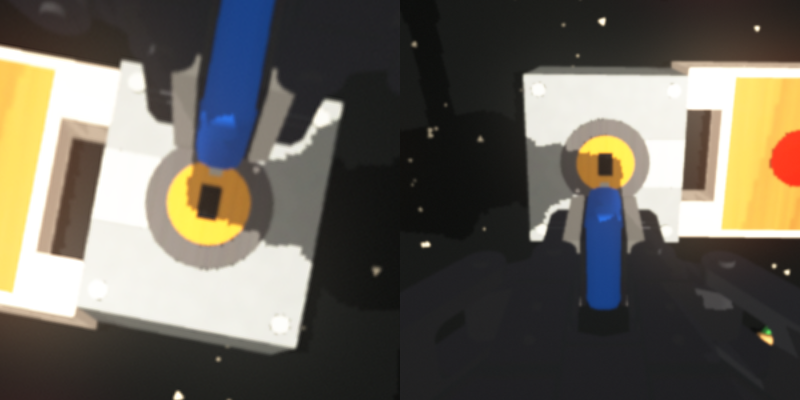

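The view shows the keyhole at (209,203) in the rectified half, world (0.5388, -0.0636), which matches the earlier values. The key is in line with the slot at column 604 versus 605, and the box is still flush. I start lowering the key.

Call:
apply_moves:
  deltas: [0,-1,0.2,10,0,0,-2,0.4,20,0,0,-2,0.4,30,0,0,-2,0.4,34,0,0,-2,0.4,37,0,0,-2,0.4,40,0,0,-2,0.4,43,0,0,-2,0.4,46,0,0,-2,0.4,48,0]

```text
clock: 14.63
position: [0.5399, -0.0628, 0.1082]
ee_rot: [0.0, 0.09, 0.996, -0.0]
contact_force: [-0.7, -0.2, -1.0]
width: 0.011
gripper_force: 87.6
```

Call:
apply_moves:
  deltas: [0,0,0,2,0,0,0,0,4,0,0,0,0,5,0]

```text
clock: 14.88
position: [0.5392, -0.0627, 0.103]
ee_rot: [-0.001, 0.09, 0.996, 0.0]
contact_force: [-0.9, 0.6, -0.5]
width: 0.0108
gripper_force: 87.8
```

Call:
apply_moves:
  deltas: [0,0,0,1.5,2,0,0,0,3,-2,0,0,0,4,2,0,0,0,5,-2,0,0,0,5,0]

```text
clock: 15.3
position: [0.5385, -0.0623, 0.0987]
ee_rot: [-0.001, 0.09, 0.996, 0.0]
contact_force: [-3.7, 2.0, 4.7]
width: 0.011
gripper_force: 88.4
```

Call:
apply_moves:
  deltas: [0,1,0.5,1,3,0,1,0.5,2,-3,0,1,0.5,3,3,0,1,0.5,4,-3,0,1,0.5,5,3,0,1,0.5,5,-3,0,1,0.5,5,0]

```text
clock: 15.88
position: [0.5376, -0.062, 0.0929]
ee_rot: [-0.001, 0.089, 0.996, 0.0]
contact_force: [-2.9, 0.6, 0.5]
width: 0.0107
gripper_force: 87.7
```

Call:
apply_moves:
  deltas: [0,0.8,0,1,3,0,0.8,0,2,-3,0,0.8,0,3,3,0,0.8,0,4,-3,0,0.8,0,5,3,0,0.8,0,6,-3,0,0.8,0,6,0]

```text
clock: 16.47
position: [0.5389, -0.0624, 0.0881]
ee_rot: [0.001, 0.089, 0.996, -0.0]
contact_force: [0.9, -0.4, 1.8]
width: 0.0104
gripper_force: 87.9
```

Call:
apply_moves:
  deltas: [0,0,0,0.6,3,0,0,0,1.2,-3,0,0,0,1.8,3,0,0,0,2,-3,0,0,0,2,0]

```text
clock: 16.88
position: [0.5389, -0.0622, 0.0856]
ee_rot: [0.001, 0.089, 0.996, -0.0]
contact_force: [1.2, 0.1, 0.1]
width: 0.0107
gripper_force: 87.7
```

Call:
apply_moves:
  deltas: [0,0,0,0.6,2,0,0,0,1.2,-2,0,0,0,1.8,0,0,0,0,2,0]

```text
clock: 17.22
position: [0.539, -0.0623, 0.0846]
ee_rot: [0.001, 0.091, 0.996, -0.0]
contact_force: [-2.2, 0.6, 9.3]
width: 0.0105
gripper_force: 89.1
```

Call:
apply_moves:
  deltas: [0,0,0,0.7,2,0,0,0,1.4,-2,0,0,0,2,0,0,0,0,2,0]

```text
clock: 17.55
position: [0.5391, -0.0624, 0.0845]
ee_rot: [0.002, 0.091, 0.996, -0.0]
contact_force: [-5.3, 1.2, 19.5]
width: 0.0109
gripper_force: 90.9
```

The key bottomed at TCP z = 0.0845, where 0.0847 was predicted, so it is fully home. Now I turn it clockwise while keeping a light downward push.

Call:
apply_moves:
  deltas: [0,0,-0.4,-0.8,5,0,0,-0.6,-0.8,10,0,0,-0.6,-0.8,16,0,0,-0.6,-0.8,22,0,0,-0.6,-0.8,28,0,0,-0.6,-0.8,34,0,0,-0.6,-0.8,40,0,0,-0.6,-0.8,45,0,0,-0.6,-0.8,45,0]

```text
$.deltas: bad value
```

Call:
apply_moves:
  deltas: [0,0,-0.4,-0.8,5,0,0,-0.6,-0.8,10,0,0,-0.6,-0.8,16,0,0,-0.6,-0.8,22,0,0,-0.6,-0.8,28,0,0,-0.6,-0.8,34,0,0,-0.6,-0.8,40,0,0,-0.6,-0.8,45,0,0,-0.6,-0.8,45]

```text
clock: 18.3
position: [0.5394, -0.0624, 0.0845]
ee_rot: [0.002, 0.466, 0.885, 0.001]
contact_force: [-2.5, 3.0, 14.3]
width: 0.0106
gripper_force: 89.9
```

```bash
python3 - <<'E'
from h import *
np.set_printoptions(precision=4,suppress=True)
s=get_state();print(s["contact_force"],s["moment"],s["position"],yaw_of(rot(s["ee_rot"])),s["qpos"])
E
```

```text
[-2.5205  2.9639 14.3145] [0.3352 0.4059 0.0284] [ 0.5394 -0.0624  0.0845] 124.46819381531598 [-0.2438  0.3699  1.8145  0.0011  0.9533 -0.8461]
```

Call:
apply_moves:
  deltas: [0,0,0,0,6,0,0,0,0,12,0,0,0,0,18,0,0,0,0,24,0,0,0,0,30,0,0,0,0,36,0,0,0,0,42,0,0,0,0,46,0,0,0,0,50,0,0,0,0,54,0,0,0,0,54]

```text
clock: 19.22
position: [0.5396, -0.0624, 0.0846]
ee_rot: [0.001, 0.817, 0.577, 0.002]
contact_force: [-1.7, 3.0, 13.2]
width: 0.0108
gripper_force: 89.9
```

```bash
python3 - <<'E'
from h import *
np.set_printoptions(precision=4,suppress=True)
s=get_state();print(s["contact_force"],s["moment"],s["position"],yaw_of(rot(s["ee_rot"])),s["qpos"])
E
```

```text
[-1.7358  2.9925 13.2254] [0.3508 0.385  0.0391] [ 0.5396 -0.0624  0.0846] 70.50708909625114 [-0.2438  0.37    1.8143  0.0012  0.9531  0.0957]
```

Call:
apply_moves:
  deltas: [0,0,0,0,2,0,0,0,0,4,0,0,0,0,4]

```text
clock: 19.47
position: [0.5394, -0.0623, 0.0845]
ee_rot: [0.001, 0.836, 0.549, 0.002]
contact_force: [-2.4, 2.6, 13.8]
width: 0.0106
gripper_force: 89.9
```

```bash
python3 - <<'E'
from h import *
np.set_printoptions(precision=4,suppress=True)
s=get_state();print(s["contact_force"],s["moment"],s["position"],yaw_of(rot(s["ee_rot"])))
im=get_image("wrist");r=rectify(im,.06,.47,.61,-.13,.05,.0004)
r2=cv2.resize(im["frame"][100:400,130:430],(400,400));r=cv2.resize(r,(400,311))
cv2.imwrite("pics/w8.png",np.hstack([np.vstack([r,np.zeros((89,400,3),np.uint8)]),r2])[:,:,::-1])
E
```

```text
[-2.4012  2.576  13.7704] [0.3958 0.4536 0.1137] [ 0.5394 -0.0623  0.0845] 66.5799194976914
```

View pics/w8.png

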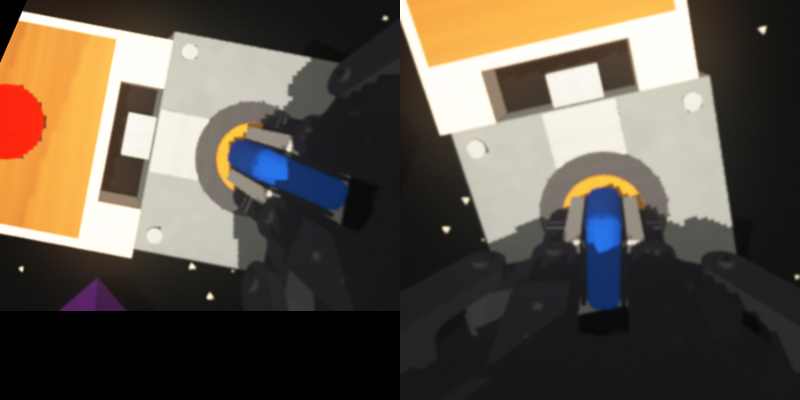

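The picture shows the steel bolt out in the box's notch at (138,135), with the box edge still tight against the dock. The jump in moment to 0.11 N m shows the turn is at its stop. I add 1° of margin, let it settle and hand in.

Call:
apply_moves:
  deltas: [0,0,0,0,1,0,0,0,0,1,0,0,0,0,1,0,0,0,0,1]

```text
clock: 19.85
position: [0.5394, -0.0623, 0.0845]
ee_rot: [0.001, 0.84, 0.542, 0.002]
contact_force: [-2.1, 3.0, 13.8]
width: 0.0105
gripper_force: 89.9
```

```bash
python3 - <<'E'
from h import *
s=get_state();print(s["contact_force"],s["moment"],s["position"],s["gripper_force"],yaw_of(rot(s["ee_rot"])))
if abs(s["position"][2]-.0845)<.0008 and s["moment"][2]>.08: print(sign_off())
E
```

```text
[-2.12824127  2.9807842  13.84983147] [0.38927904 0.48325944 0.14339914] [ 0.53939739 -0.06232812  0.08454856] 89.88200783729553 65.64878745697445
the job is handed in; nothing more can be done
None
```

I handed the job in at about 20 s: the white box is flush against the dock, the blue key is fully home and held at its quarter-turn stop, the bolt is out in the box's notch, and I kept clear of the other things.

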